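# Clamp a pine blank under the bench hold-down

### The arm

A 6-joint arm with a two-finger parallel gripper is mounted at the origin on the work surface. World frame = base frame: x ahead of the robot, y to its left, z up, the work surface at z = 0. Lengths are in m, angles in rad, forces in N, time in s.
With the tool pointing down it reaches from about 0.275 to 0.825 m from the base axis. Payload 4.9 kg.
Tool frame: the origin (TCP) lies at the very end of the fingers, on their centre line; the grasp point (between the pads) lies 19 mm behind it (manip.pinch_z is the distance from the TCP to the grasp point, in m); z points along the fingers, y is the direction in which the jaws open and shut (so a half turn about z gives the same grasp; the last joint's range is limited). The gripper opens to 85 mm and grips with 20 to 120 N. Pads are 22 mm wide; open, the fingers measure 114 mm over their backs; the gripper's body (76 mm by 85 mm) begins 54 mm behind the grasp point. The pads swing forward as they close: fully open they stand 13 mm farther back than shut.
Start: joints at [1.203, 0.326, -0.193, 1.052, 0, 1.437], TCP at [0.127, 0.535, 0.231] pointing down, gripper open.
Joint ranges: [-2.65, 2.65], [-0.97, 1.79], [-1.3, 1.35], [-1.93, 2.1], [-1.47, 1.37], [-3.14, 3.14]. Speed limits (rad/s): [2.57, 2.57, 3.14, 3.14, 3.14, 3.14].

### API

Orientations are given as a unit quaternion [w, x, y, z].
In Python, from bench import manip, cams, spotter gives the robot as it stands.
- The arm moves only by the tool servo_tool, never from a script. Its argument "series" is a list of rows, each a list of 3 entries, a list of its own where there are three numbers: the shift along the tool's x, y, z in m, then the turn, a rotation vector about the tool's x, y, z in rad, then the finger opening in m, from 0 to 0.0854. A call has exactly 5 rows; each row shifts and turns the pose as measured when the row begins, along the tool's axes as they then stand; what a row does not reach is not made up. A row lasts 1/8 s, in which the tool goes at most 62.5 mm and 10.7 degrees, less where a joint would pass 70% of its speed; a pose out of reach is approached as far as the arm can. A call is refused whole if a number of a shift passes 0.0625 or a number of a turn 0.188, either way. A call with a gripper value outside its range is refused whole. The fingers move at their own pace and stop on an object; "grip_force" is the grip in N (left out, the last holds). Time passes only in rows, so rows that do not move let the fingers close, or fill a call up. It gives the time, the measured TCP pose, the force and the opening at its end, in the units of the state.
- manip.get_state(): the state, without advancing time (a new reading comes with each control period).
- cams.get_image(name): name is "scene" or "top"; returns (picture, depth): 400x640x3 uint8, red, green, blue; 400x640 float32, m along the optical axis (not along the pixel's ray), 0 where there is no reading.
- cams.camera_params(name): a dict with "intrinsics" (3x3 intrinsics, pixels), "k1" (the pictures are not rectified: a ray, as slopes to the right and down, at radius r is drawn at 1 + k1 r^2 times it, then the intrinsics apply), "extrinsics" (4x4, takes a point from camera to world coordinates). Camera axes: x right, y down, z forward; pixel columns grow to the right and rows downward; lengths in m; the calibration is good to about 2 mm. A picture is of the moment at which its call begins. camera_params takes no time and is no camera call.
- manip.job_done(): hands the job in, once; it reports no verdict.
Trained networks look in the newest picture that a camera, given by its name, has taken for a name from the list of things; names that differ only in an ending like _2 or _b are one class to them, and where a whole thing is asked for, a point or a joint stands for the part that bears it (a point fixed in the world has none). Each returns a list of dicts, best first, with "confidence" (0 to 1); they miss things now and then, are a little off and sometimes report something else, mostly with a low value. They report only what shows in the picture. A call takes as long as a camera call. They do not tell look-alikes from the thing itself.
- spotter.regions_of(camera, thing): "pixels" (400x640 bool, what is visible of it) and "location" ([row, column] in pixels, amid what is visible of it).
The state is a dict: "time_s": time; "joint_positions": joint angles; "qvel": joint speeds; "effort": joint torques, N m; "tool_pos": TCP position; "orientation": TCP orientation; "wrist_force": force on the tool from outside, world axes, zero at the start; "ft_torque": the same for the moment, N m; "opening": finger opening in m.
Only numpy, scipy, OpenCV 4.12 (cv2) and the standard library are available. Lean on these libraries where they do the work, as an engineer would, in place of code of your own. Each camera call takes 0.05 s, during which the arm holds its last target. There are 200 camera calls.

### The job

Slide the loose square pine blank along the bench into the hold-down clamp until its end is fully home against the stop, then turn the clamp's bar knob clockwise, following it as it sinks, until the foot touches the wood and then about an eighth of a turn more, so that it holds firmly but does not bruise the soft pine. Let go, and leave the other things on the bench where they are.

Things in the scene. Friction and masses are not known exactly. Their poses are not given: they have to be found in the camera images.
- clamp: Grey steel hold-down clamp bolted to the bench. Origin on the bench top under the vertical screw axis; z up, x points from its open mouth to the end stop and column. Its overhanging arm (44 mm wide, x -25 to +85 mm) spans 83 to 105 mm above the bench; a nut on it reaches 110 mm. A home blank has its centre at x = -90 mm, y about 0 in this frame.
- clamp_mouth (a point): Middle of the channel's mouth on the bench top, clamp x = -50 mm. Channel floor = bench. Two fences 24 mm high, 46 mm apart inside and 70 mm outside, run from here to the stop, 80 mm farther in; flares spread from here to x = -80 mm, where they are about 100 mm apart outside. Axes as the clamp's.
- clamp_stop (a point): Centre of the end stop's face on the bench top, clamp x = +30 mm; the face is 70 mm wide and 36 mm high and looks to the clamp's -x. The blank's end must rest against it. Axes as the clamp's.
- blank_center (a point): Loose square pine blank 240 x 40 x 40 mm, 0.17 to 0.35 kg, flat on the bench before the clamp's mouth; the point is its centre (20 mm above the bench), x along its length. Either end may go in. Home, 160 mm of it stick out of the mouth: hold it about 30 mm to the mouth side of its centre, clear of arm and knob, and slide it along the bench.
- knob (a joint): Knob angle, rad, 0 to 0.4 at first, stops at 7; grows clockwise from above, which screws down: knob, screw and foot sink 24 mm a turn (3.82 mm per rad), so must the grasp. Steady friction 0.18 N m; once the foot bears, 0.0038 N m more per N pressed (0.146 per rad). At rest, friction can shift the torque 0.18 N m either way: compare like readings. Stays where left.
- knob_grip (a point): Centre of the knob, a dark wooden bar 52 mm long (its x), 16 mm wide (its y), 16 mm high, turning with it, on top of the screw; 156 to 158 mm above the bench at the start. Under the bar are only a hub 21 mm across and 7 mm high and the 14 mm screw, down to the arm's nut, so fingertips have room beneath.
- spindle: The clamp's screw; rises and sinks with the knob; origin on its axis 8 mm below the knob's centre, z up. It carries, below the arm, a rubber foot 30 mm across on a sprung stem; the foot's underside is 97 to 105 mm below this origin when free, at least 3 mm above the blank. It yields 1 mm per 10 N. Firm is about 30 N (3 mm, an eighth of a turn past touch); 60 N bruises.
- offcut: bystander: flat wooden offcut 85 x 55 x 30 mm; origin at the centre of its underside
- turned_leg: bystander: dark turned wooden leg 230 mm long, 32 mm thick, lying along its x; origin underneath, near the middle
- driver: bystander: screwdriver with a black handle, lying along its x
- hammer: bystander: wooden-handled hammer, lying along its x
- glue: bystander: white glue bottle, 60 mm across and 150 mm tall, upright
- screw_tin: bystander: open metal tin 110 x 90 x 45 mm
- brush: bystander: flat brush with a wooden handle, lying along its x
Things that resemble listed ones, but are neither listed nor needed, are in the scene too. What is shaped like the part that bears blank_center but orange is not meant.

How it is judged:
On the way, in this order (a step that is already met when the one before it is completed fails the run):
1. the blank is home against the stop, square in the channel, before the foot presses on it (x of blank_center in the frame of clamp above -0.0935 m and y of blank_center in the frame of clamp between -0.006 and 0.006 m and height (world z) of blank_center below 0.025 m and angle between the x axis of blank_center and the x axis of clamp, either way round below 0.06 rad and contact force between spindle and blank below 3 N), for 0.2 s.
2. the foot presses on the seated blank (x of blank_center in the frame of clamp above -0.0935 m and y of blank_center in the frame of clamp between -0.006 and 0.006 m and height (world z) of blank_center below 0.025 m and angle between the x axis of blank_center and the x axis of clamp, either way round below 0.06 rad and contact force between spindle and blank above 8 N), for 0.2 s.
At the end, for the whole second after the job is handed in: The blank lies flat in the channel with its end within 3.5 mm of the stop (centre beyond x = -93.5 mm in the clamp's frame), within 6 mm of the channel's middle and 0.06 rad of its direction, at rest, and the released clamp's foot presses on it with 12 to 45 N (x of blank_center in the frame of clamp above -0.0935 m and y of blank_center in the frame of clamp between -0.006 and 0.006 m and height (world z) of blank_center below 0.025 m and angle between the x axis of blank_center and the x axis of clamp, either way round below 0.06 rad and contact force between spindle and blank between 12 and 45 N and linear speed of blank below 0.01 m/s); the robot touches nothing.
It fails at once if the foot bruises the pine: it presses with more than 60 N (contact force between spindle and blank above 60 N).
It fails at once if a bystander is moved more than 40 mm (distance of any of offcut, turned_leg, driver, hammer, glue, screw_tin, brush from where it was at the start of the episode above 0.04 m).
It also fails if it takes over 72 s, if anything falls off the work surface, if the arm or the gripper's body presses on something with over 40 N, if the wrist force passes 120 N, or if a joint passes its speed limit or range.

## Working session

There is one attempt and no reset: what is moved stays moved. The work goes in short steps, Python scripts to look and compute and a tool call to move; the robot and the scene stay as the last step left them, time stands still between calls to the robot, and variables do not carry over. Pictures are saved under pics/ and viewed, about 8 in all and at most 12, crops included, and the job is handed in when it is done.

Besides the shell and the picture viewer there is one more tool, called after ">>>" as name(argument=value, ...) on one line, values as JSON. servo_tool: Moves the arm, as the interface text tells. Its arguments: {"type":"object","properties":{"series":{"type":"array","items":{"type":"array"}},"grip_force":{"type":"number"}},"required":["series"]}

```bash
ls; mkdir -p pics; cat > h.py <<'E'
import numpy as np, cv2
from bench import manip, cams, spotter
def cloud(name, depth):
    p=cams.camera_params(name); K=np.array(p["intrinsics"]);k1=p["k1"];T=np.array(p["extrinsics"])
    h,w=depth.shape; v,u=np.mgrid[:h,:w].astype(float)
    pts=np.stack([u.ravel(),v.ravel()],1)[:,None]
    n=cv2.undistortPoints(pts,K,np.array([k1,0,0,0,0.])).reshape(h,w,2)
    P=np.dstack([n[...,0]*depth,n[...,1]*depth,depth])
    W=P@T[:3,:3].T+T[:3,3]; W[depth<=0]=np.nan
    return W
def snap(name):
    im,d=cams.get_image(name); return im,d,cloud(name,d)
def save(fn,im): cv2.imwrite(fn,cv2.cvtColor(im,cv2.COLOR_RGB2BGR))
def st():
    s=manip.get_state()
    for k in s: print(k,np.round(s[k],4))
E
python3 - <<'E'
from h import *
st()
for n in("scene","top"):
    im,d,W=snap(n); save(f"pics/{n}0.png",im); np.save(f"{n}0.npy",W)
    print(n,np.round(np.array(cams.camera_params(n)["extrinsics"])[:3],2).tolist())
    for t in("clamp","blank_center","knob","spindle","offcut","turned_leg","driver","hammer","glue","screw_tin","brush"):
        for r in spotter.regions_of(n,t)[:3]:
            q=W[r["pixels"]]; q=q[~np.isnan(q[:,0])]
            m=np.median(q,0); print(t,round(r["confidence"],2),np.round(r["location"]),len(q),np.round(m,3),np.round(np.percentile(q,2,0),3),np.round(np.percentile(q,98,0),3))
E
```

```text
pics
time_s 0.0
joint_positions [ 1.2028  0.3269 -0.1936  1.052   0.      1.4366]
qvel [-0.0003 -0.0012  0.0004 -0.0022  0.0017 -0.0024]
effort [-0.00000e+00 -4.43396e+01  2.62443e+01  1.54000e-02 -2.00000e-04
 -0.00000e+00]
tool_pos [0.1272 0.5345 0.2305]
orientation [-2.000e-04  1.166e-01  9.932e-01 -8.000e-04]
wrist_force [ 0.3062  0.6086 -0.8543]
ft_torque [-0.0859  0.0227  0.0213]
opening 0.0855
scene [[0.32, 0.72, -0.62, 1.42], [0.95, -0.23, 0.22, -0.3], [0.02, -0.66, -0.75, 1.22]]
clamp 0.87 [224. 368.] 1811 [0.605 0.179 0.024] [0.536 0.073 0.   ] [0.653 0.281 0.164]
clamp 0.24 [290. 263.] 636 [ 0.758 -0.201  0.093] [ 0.726 -0.227  0.005] [ 0.771 -0.173  0.151]
blank_center 0.96 [182. 194.] 995 [ 0.206 -0.346  0.035] [ 0.126 -0.457 -0.003] [ 0.257 -0.238  0.044]
blank_center 0.91 [154. 352.] 901 [0.25  0.258 0.035] [ 0.195  0.149 -0.002] [0.285 0.373 0.045]
blank_center 0.89 [232. 293.] 1148 [ 0.552 -0.065  0.037] [ 0.514 -0.176  0.002] [0.582 0.05  0.044]
knob 0.48 [201. 354.] 151 [0.586 0.15  0.16 ] [0.462 0.121 0.009] [0.597 0.221 0.169]
spindle 0.45 [203. 355.] 166 [0.589 
[... 1944 characters left out ...]
[ 0.72  -0.04   0.003] [0.756 0.181 0.036]
driver 0.68 [133. 215.] 279 [0.694 0.331 0.022] [ 0.653  0.304 -0.002] [0.744 0.361 0.029]
driver 0.53 [153. 429.] 1155 [ 0.653 -0.336  0.005] [ 0.589 -0.386 -0.003] [ 0.711 -0.276  0.047]
hammer 0.58 [228. 177.] 928 [0.395 0.445 0.023] [ 0.247  0.418 -0.002] [0.495 0.495 0.03 ]
glue 0.74 [120. 386.] 513 [ 0.726 -0.193  0.098] [ 0.708 -0.228 -0.002] [ 0.775 -0.171  0.151]
glue 0.42 [133. 216.] 237 [0.69  0.329 0.023] [0.65  0.304 0.011] [0.737 0.357 0.029]
screw_tin 0.74 [150. 430.] 1151 [ 0.653 -0.336  0.004] [ 0.591 -0.386 -0.003] [ 0.712 -0.275  0.047]
brush 0.74 [209. 455.] 677 [ 0.467 -0.41   0.017] [ 0.363 -0.469 -0.002] [ 0.529 -0.367  0.024]
```

```bash
python3 -c "
import cv2
a=cv2.imread('pics/scene0.png');b=cv2.imread('pics/top0.png')
cv2.imwrite('pics/c1.png',cv2.resize(b[90:340,120:500],(800,526),interpolation=cv2.INTER_CUBIC))
cv2.imwrite('pics/c2.png',cv2.resize(a[120:320,150:450],(800,533),interpolation=cv2.INTER_CUBIC))"
```

```text
(no output)
```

View pics/c1.png

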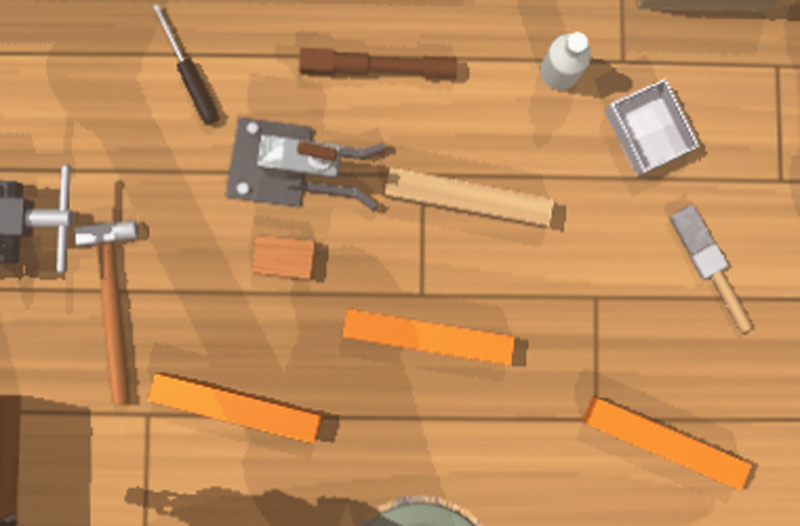

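View pics/c2.png

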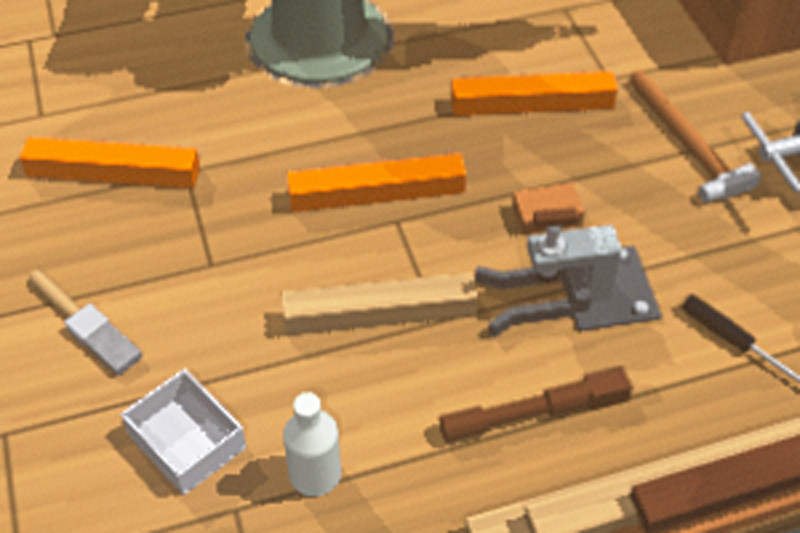

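The pine blank (top crop ~470,197) lies in front of the clamp mouth (~385,175). The three orange ones are decoys. The knob bar is at ~(318,150), roughly along the arm. Next I fit the poses.

```bash
cat > fit.py <<'E'
from h import *
def rect(P):
    r=cv2.minAreaRect((P[:,:2]*1000).astype(np.float32)); b=cv2.boxPoints(r)
    e=[b[1]-b[0],b[2]-b[1]]; l=max(e,key=np.linalg.norm); a=np.degrees(np.arctan2(l[1],l[0]))
    return np.round(r[0],1),np.round(sorted(r[1]),1),round((a%180),1)
def box(W,lo,hi):
    m=np.all((W>lo)&(W<hi),-1); return W[m]
def trim(P,f=1):
    # robust extent along principal axis
    c=P[:,:2].mean(0); u=np.linalg.svd(P[:,:2]-c,full_matrices=False)[2][0]
    if u[1]<0:u=-u
    n=np.array([-u[1],u[0]]);a=(P[:,:2]-c)@u;b=(P[:,:2]-c)@n
    A=np.percentile(a,[f,100-f]);B=np.percentile(b,[f,100-f])
    cc=c+u*A.mean()+n*B.mean()
    return np.round(cc*1000,1),np.round([np.ptp(A)*1000,np.ptp(B)*1000],1),round(np.degrees(np.arctan2(u[1],u[0])),1),round(np.median(P[:,2])*1000,1),len(P)
E
python3 - <<'E'
from fit import *
for n in("scene","top"):
    W=np.load(n+"0.npy"); print(n)
    for nm,lo,hi in(("blank",(.48,-.21,.033),(.62,.068,.05)),("arm",(.5,.08,.095),(.68,.3,.112)),("knob",(.55,.1,.145),(.63,.2,.175)),("fences",(.5,.08,.015),(.68,.3,.032))):
        P=box(W,lo,hi)
        print(nm,rect(P),trim(P))
E
```

```text
scene
blank (array([543.9, -61.9]), array([ 48. , 240.6]), np.float32(80.6)) (array([544. , -62.3]), array([235.6,  43.7]), np.float64(79.9), np.float64(39.3), 764)
arm (array([587.8, 175.4]), array([ 52.7, 111.9]), np.float32(83.0)) (array([589.9, 174.1]), array([108.5,  47.1]), np.float64(85.2), np.float64(104.7), 366)
knob (array([586.3, 144.4]), array([22. , 51.3]), np.float32(74.5)) (array([586.6, 144.3]), array([50.5, 20. ]), np.float64(77.8), np.float64(162.4), 114)
fences (array([595.2, 169.6]), array([105.7, 190.2]), np.float32(82.1)) (array([601.5, 164.9]), array([200.9,  94.1]), np.float64(63.8), np.float64(23.0), 270)
top
blank (array([543.4, -64.1]), array([ 41.3, 239.6]), np.float32(79.7)) (array([543.4, -63.9]), array([234.5,  39.5]), np.float64(79.8), np.float64(39.5), 1060)
arm (array([586.3, 173.1]), array([ 45. , 109.7]), np.float32(83.7)) (array([586.2, 173.1]), array([108. ,  47.4]), np.float64(80.0), np.float64(104.3), 445)
knob (array([582.8, 143.1]), array([17.6, 50. ]), np.float32(85.4)) (array([582.9, 143.1]), array([49.8, 17.4]), np.float64(82.7), np.float64(163.9), 118)
fences (array([583.8, 170.6]), array([ 99.6, 189.9]), np.float32(81.9)) (array([588.1, 172.4]), array([183.3, 103.5]), np.float64(88.9), np.float64(23.1), 234)
```

```bash
cat > plan.py <<'E'
from h import *
from scipy.spatial.transform import Rotation as R
import sys
def plan(x,y,z,yawx_deg,n):
    s=manip.get_state(); q=s["orientation"]; r=R.from_quat([q[1],q[2],q[3],q[0]]); p=np.array(s["tool_pos"])
    a=np.radians(yawx_deg); X=np.array([np.cos(a),np.sin(a),0]); Z=np.array([0,0,-1.])
    rt=R.from_matrix(np.stack([X,np.cross(Z,X),Z],1)); t=np.array([x,y,z])
    rv=(r.inv()*rt).as_rotvec(); print("p",np.round(p,4),"yawx",round(np.degrees(np.arctan2(*r.as_matrix()[1::-1,0])),2),"rv",np.round(rv,4),"j",np.round(s["joint_positions"],2),"t",round(s["time_s"],2))
    for i in range(n):
        d=r.inv().apply((t-p)/n); print(np.round(d,4).tolist(),np.round(rv/n,4).tolist())
        r=r*R.from_rotvec(rv/n)
if __name__=="__main__": plan(*map(float,sys.argv[1:5]),int(sys.argv[5]))
E
python3 plan.py .538 -.0925 .12 79.8 15
```

```text
p [0.1274 0.5351 0.2313] yawx 166.6 rv [ 0.    -0.     1.515] j [ 1.2   0.33 -0.19  1.05 -0.    1.44] t 1.2
[-0.0363, -0.0344, 0.0074] [0.0, -0.0, 0.101]
[-0.0396, -0.0305, 0.0074] [0.0, -0.0, 0.101]
[-0.0425, -0.0264, 0.0074] [0.0, -0.0, 0.101]
[-0.0449, -0.022, 0.0074] [0.0, -0.0, 0.101]
[-0.0469, -0.0173, 0.0074] [0.0, -0.0, 0.101]
[-0.0484, -0.0125, 0.0074] [0.0, -0.0, 0.101]
[-0.0494, -0.0076, 0.0074] [0.0, -0.0, 0.101]
[-0.0499, -0.0025, 0.0074] [0.0, -0.0, 0.101]
[-0.0499, 0.0025, 0.0074] [0.0, -0.0, 0.101]
[-0.0494, 0.0075, 0.0074] [0.0, -0.0, 0.101]
[-0.0484, 0.0125, 0.0074] [0.0, -0.0, 0.101]
[-0.0469, 0.0173, 0.0074] [0.0, -0.0, 0.101]
[-0.0449, 0.0219, 0.0074] [0.0, -0.0, 0.101]
[-0.0425, 0.0264, 0.0074] [0.0, -0.0, 0.101]
[-0.0396, 0.0305, 0.0074] [0.0, -0.0, 0.101]
```

>>> servo_tool(series=[[[-0.036,-0.034,0],[0,0,0.101],0.085],[[-0.04,-0.03,0],[0,0,0.101],0.085],[[-0.042,-0.026,0],[0,0,0.101],0.085],[[-0.045,-0.022,0],[0,0,0.101],0.085],[[-0.047,-0.017,0],[0,0,0.101],0.085]])

```text
time_s: 1.82
tool_pos: [0.2664, 0.3242, 0.2312]
orientation: [0.001, 0.365, 0.931, 0.002]
wrist_force: [0.8, -0.0, 0.3]
opening: 0.0852
```

>>> servo_tool(series=[[[-0.048,-0.012,0],[0,0,0.101],0.085],[[-0.049,-0.008,0],[0,0,0.101],0.085],[[-0.05,-0.002,0.005],[0,0,0.101],0.085],[[-0.05,0.002,0.005],[0,0,0.101],0.085],[[-0.049,0.008,0.005],[0,0,0.101],0.085]])

```text
time_s: 2.45
tool_pos: [0.4045, 0.1072, 0.2177]
orientation: [0.002, 0.593, 0.805, 0.004]
wrist_force: [1.0, 0.2, 0.3]
opening: 0.0849
```

```bash
python3 plan.py .538 -.0925 .12 79.8 8
```

```text
p [0.4045 0.1072 0.2177] yawx 107.27 rv [ 0.009  -0.0043  0.4794] j [ 0.08  0.09 -0.54  0.94  0.    1.35] t 2.45
[-0.0288, 0.0084, 0.0122] [0.0011, -0.0005, 0.0599]
[-0.0283, 0.0101, 0.0122] [0.0011, -0.0005, 0.0599]
[-0.0276, 0.0118, 0.0122] [0.0011, -0.0005, 0.0599]
[-0.0268, 0.0135, 0.0122] [0.0011, -0.0005, 0.0599]
[-0.026, 0.0151, 0.0122] [0.0011, -0.0005, 0.0599]
[-0.025, 0.0166, 0.0122] [0.0011, -0.0005, 0.0599]
[-0.024, 0.0181, 0.0122] [0.0011, -0.0005, 0.0599]
[-0.0228, 0.0195, 0.0122] [0.0011, -0.0005, 0.0599]
```

>>> servo_tool(series=[[[-0.046,0.015,0.015],[0.002,-0.001,0.101],0.085],[[-0.044,0.02,0.015],[0.002,-0.001,0.101],0.085],[[-0.043,0.025,0.02],[0.002,-0.001,0.101],0.085],[[-0.04,0.028,0.02],[0.002,-0.001,0.101],0.085],[[-0.033,0.025,0.02],[0.002,0,0.07],0.085]])

```text
time_s: 3.08
tool_pos: [0.5451, -0.0963, 0.128]
orientation: [0.002, 0.771, 0.636, 0.003]
wrist_force: [-0.0, -0.1, 0.1]
opening: 0.0852
```

```bash
python3 plan.py .538 -.0925 .10 79.8 2
```

```text
p [ 0.5451 -0.0963  0.128 ] yawx 79.04 rv [ 0.0064 -0.0014 -0.0132] j [-0.31  0.42 -0.34  0.81  0.    1.45] t 3.08
[0.0012, -0.0039, 0.014] [0.0032, -0.0007, -0.0066]
[0.0012, -0.0039, 0.014] [0.0032, -0.0007, -0.0066]
```

>>> servo_tool(series=[[[0.002,-0.008,0.03],[0.006,-0.001,-0.013],0.085],[[0,0,0.045],[0,0,0],0.085],[[0,0,0.035],[0,0,0],0.085],[[0,0,0.008],[0,0,0],0.085],[[0,0,0],[0,0,0],0.085]])

```text
time_s: 3.7
tool_pos: [0.5405, -0.0972, 0.0062]
orientation: [0.001, 0.769, 0.639, 0.001]
wrist_force: [0.1, -0.1, 0.3]
opening: 0.0849
```

```bash
python3 plan.py .538 -.0925 .010 79.8 1
```

```text
p [ 0.5405 -0.0972  0.0062] yawx 79.46 rv [ 0.0023  0.0002 -0.0059] j [-0.31  0.58 -0.46  0.53  0.    1.44] t 3.7
[0.0041, -0.0034, -0.0038] [0.0023, 0.0002, -0.0059]
```

>>> servo_tool(series=[[[0.002,-0.003,-0.002],[0,0,-0.006],0.06],[[0,0,0],[0,0,0],0.03],[[0,0,0],[0,0,0],0.03],[[0,0,0],[0,0,0],0.03],[[0,0,0],[0,0,0],0.03]], grip_force=45)

```text
time_s: 4.32
tool_pos: [0.5406, -0.0951, 0.0125]
orientation: [0.004, 0.767, 0.642, 0.002]
wrist_force: [0.5, 0.5, -2.3]
opening: 0.0388
```

```bash
python3 - <<'E'
from fit import *
for n in("scene","top"):
    im,d,W=snap(n); save(f"pics/{n}1.png",im)
    for lo,hi in (((.45,-.21,.033),(.62,.068,.047)),):
        P=box(W,lo,hi); print(n,rect(P),trim(P))
    P=box(W,(.45,-.02,.033),(.62,.068,.047)); print(' front',trim(P))
    np.save(n+"1.npy",W)
from plan import plan
plan(.562,-.064,.01,83,2)
E
```

```text
scene (array([552.3, -63.4]), array([ 58.4, 240.5]), np.float32(80.2)) (array([547. , -62.8]), array([235.8,  44.6]), np.float64(80.3), np.float64(40.1), 673)
 front (array([560.2,  17.6]), array([75.4, 44.4]), np.float64(77.8), np.float64(40.0), 241)
top (array([556.5,  -2.7]), array([ 40.8, 115. ]), np.float32(80.5)) (array([556.4,  -2.1]), array([111.1,  39.7]), np.float64(80.9), np.float64(40.5), 500)
 front (array([559.7,  17.1]), array([72.8, 39.4]), np.float64(78.4), np.float64(40.6), 329)
p [ 0.5405 -0.0951  0.0124] yawx 79.87 rv [ 0.0086  0.0016 -0.0547] j [-0.31  0.56 -0.46  0.54 -0.    1.44] t 4.42
[0.0172, 0.0078, 0.0012] [0.0043, 0.0008, -0.0273]
[0.017, 0.0083, 0.0012] [0.0043, 0.0008, -0.0273]
```

```bash
python3 - <<'E'
from fit import *
a=np.radians(83);u=np.array([np.cos(a),np.sin(a)]);v=np.array([-u[1],u[0]]);o=np.array([.5835,.144])
for n in("scene0","top0","top1"):
    W=np.load(n+".npy")
    P=W.reshape(-1,3);P=P[np.isfinite(P[:,0])];c=np.c_[(P[:,:2]-o)@u,(P[:,:2]-o)@v,P[:,2]]*1000
    F=c[(c[:,2]>17)&(c[:,2]<30)&(abs(c[:,1])<55)&(c[:,0]>-80)&(c[:,0]<45)]
    print(n)
    for x in range(-80,45,12):
        G=F[(F[:,0]>=x)&(F[:,0]<x+12)]; 
        L=G[G[:,1]>10,1];Rr=G[G[:,1]<-10,1]
        f=lambda q:(np.round(np.percentile(q,[5,50,95]),1).tolist(),len(q)) if len(q)>2 else None
        print(x+6,f(L),f(Rr))
    A=c[(c[:,2]>100)&(c[:,2]<108)&(abs(c[:,1])<40)&(abs(c[:,0]-30)<70)]
    print("arm x",np.percentile(A[:,0],[1,99]))
    for x in range(-20,85,25):
        G=A[(A[:,0]>=x)&(A[:,0]<x+25)]; print(" arm",x+12,np.round(np.percentile(G[:,1],[3,97]),1) if len(G)>5 else None,len(G))
E
```

```text
scene0
-74 ([35.4, 40.5, 47.3], 13) ([-49.6, -44.7, -35.8], 14)
-62 ([27.0, 35.5, 45.2], 14) ([-46.2, -37.0, -32.4], 14)
-50 ([21.7, 27.1, 36.2], 12) ([-37.1, -32.5, -24.6], 13)
-38 ([20.9, 29.5, 33.8], 14) ([-37.6, -33.0, -24.4], 13)
-26 ([22.6, 25.8, 30.7], 14) ([-36.4, -31.3, -23.7], 14)
-14 ([21.3, 25.1, 31.8], 13) ([-37.3, -31.5, -22.9], 16)
-2 None ([-37.3, -33.3, -25.9], 13)
10 None ([-39.4, -31.6, -24.1], 14)
22 None ([-35.9, -31.6, -26.8], 13)
34 ([11.7, 19.6, 22.9], 4) ([-39.8, -33.7, -15.0], 14)
46 None ([-38.3, -36.5, -33.7], 3)
arm x [-23.03206272  84.85158335]
 arm -8 [-24.5  19. ] 42
 arm 17 [-23.5  14. ] 47
 arm 42 [-23.   17.9] 73
 arm 67 [-24.6  17.1] 71
 arm 92 [-21.7  18.9] 18
top0
-74 ([35.6, 41.3, 47.1], 14) ([-46.6, -41.7, -35.2], 17)
-62 ([29.7, 36.4, 42.3], 17) ([-40.7, -35.2, -31.0], 14)
-50 ([23.8, 29.7, 35.1], 17) ([-36.2, -29.4, -23.7], 18)
-38 ([23.9, 29.8, 34.3], 16) ([-34.4, -28.5, -24.5], 15)
-26 ([23.4, 29.2, 33.5], 17) ([-34.8, -28.9, -23.5], 18)
-14 ([22.5, 27.7, 34.1], 16) None
-2 ([23.5, 29.1, 33.4], 14) None
10 ([22.4, 27.6, 33.8], 17) None
22 (
[... 163 characters left out ...]
 42 [-19.1  20. ] 109
 arm 67 [-18.2  22.1] 119
 arm 92 [-18.8  19.4] 17
top1
-74 ([35.5, 40.7, 45.9], 13) ([-46.4, -40.6, -35.9], 15)
-62 ([30.1, 36.3, 42.2], 17) ([-42.0, -36.2, -29.7], 15)
-50 ([23.7, 29.4, 35.0], 15) ([-35.4, -29.5, -24.9], 17)
-38 ([23.4, 29.2, 33.7], 16) ([-33.9, -28.1, -23.9], 16)
-26 ([23.3, 28.0, 33.0], 16) ([-34.9, -29.3, -23.6], 19)
-14 ([22.3, 28.7, 34.0], 18) None
-2 ([23.4, 28.7, 33.2], 17) None
10 ([22.5, 27.4, 33.2], 16) None
22 ([23.5, 27.6, 33.0], 15) None
34 ([19.8, 27.8, 33.8], 7) None
46 None None
arm x [-24.75917403  83.5499877 ]
 arm -8 [-21.4  21.4] 45
 arm 17 [-19.1  20.7] 51
 arm 42 [-18.6  20.3] 99
 arm 67 [-18.6  22. ] 115
 arm 92 [-19.2  19.2] 18
```

>>> servo_tool(series=[[[0,0.004,0],[0.004,0,-0.018],0.03],[[0,0.004,0],[0.003,0,-0.018],0.03],[[0,0.004,0],[0,0,0],0.03],[[0,0,0],[0,0,0],0.03],[[0,0,0],[0,0,0],0.03]])

```text
time_s: 5.05
tool_pos: [0.5533, -0.0971, 0.0119]
orientation: [0.001, 0.754, 0.657, -0.0]
wrist_force: [-0.1, -0.4, -1.7]
opening: 0.0394
```

```bash
python3 plan.py .5519 -.0959 .0124 82 1; python3 - <<'E'
from fit import *
W=snap("top")[2]; P=box(W,(.45,-.05,.033),(.64,.068,.047)); print(trim(P),rect(P))
E
```

```text
p [ 0.5533 -0.0971  0.0119] yawx 82.07 rv [0.0005 0.0013 0.0012] j [-0.3   0.58 -0.42  0.57 -0.    1.4 ] t 5.05
[0.001, -0.0015, -0.0005] [0.0005, 0.0013, 0.0012]
(array([566.5,   1.6]), array([101. ,  39.6]), np.float64(82.0), np.float64(39.4), 451) (array([566.2,   1.8]), array([ 41. , 102.8]), np.float32(83.4))
```

>>> servo_tool(series=[[[0.01,-0.0015,0],[0,0,0],0.03],[[0.018,0,0],[0,0,0],0.03],[[0.018,0,0],[0,0,0],0.03],[[0.018,0,0],[0,0,0],0.03],[[0.01,0,0],[0,0,0],0.03]])

```text
time_s: 5.72
tool_pos: [0.562, -0.0177, 0.0119]
orientation: [0.0, 0.754, 0.657, -0.0]
wrist_force: [-0.8, -0.7, -2.4]
opening: 0.0396
```

```bash
python3 plan.py .568 .023 .0124 82.2 1; python3 - <<'E'
from fit import *
s=manip.get_state(); print(np.round(s["wrist_force"],1),np.round(s["ft_torque"],2))
W=snap("top")[2]; P=box(W,(.45,.045,.033),(.64,.12,.047)); print(trim(P),rect(P))
E
```

```text
p [ 0.562  -0.0177  0.0119] yawx 82.11 rv [ 0.0001  0.0004 -0.0015] j [-0.16  0.59 -0.42  0.57 -0.    1.55] t 5.72
[0.0412, 0.0004, -0.0006] [0.0001, 0.0004, -0.0015]
[-0.8 -0.7 -2.4] [-0.02 -0.07 -0.02]
(array([575.6,  83.9]), array([72.6, 40.1]), np.float64(80.9), np.float64(39.8), 320) (array([575.8,  83.9]), array([41. , 75.4]), np.float32(81.6))
```

>>> servo_tool(series=[[[0.01,0,0],[0,0,0],0.03],[[0.012,0,0],[0,0,0],0.03],[[0.008,0,0],[0,0,0],0.03],[[0.004,0,0],[0,0,0],0.03],[[0.003,0,0],[0,0,0],0.03]])

```text
time_s: 6.4
tool_pos: [0.5677, 0.022, 0.0119]
orientation: [0.0, 0.754, 0.657, 0.0]
wrist_force: [-0.1, 0.6, -2.1]
opening: 0.0392
```

>>> servo_tool(series=[[[0.002,0,0],[0,0,0],0.03],[[0.002,0,0],[0,0,0],0.03],[[0.002,0,0],[0,0,0],0.03],[[0.002,0,0],[0,0,0],0.03],[[0.002,0,0],[0,0,0],0.03]])

```text
time_s: 7.02
tool_pos: [0.5674, 0.023, 0.0125]
orientation: [0.006, 0.755, 0.655, -0.007]
wrist_force: [-1.8, -6.9, 0.1]
opening: 0.0393
```

>>> servo_tool(series=[[[0.005,0,0],[0,0,0],0.03],[[0.005,0,0],[0,0,0],0.03],[[0.005,0,0],[0,0,0],0.03],[[0,0,0],[0,0,0],0.03],[[0,0,0],[0,0,0],0.03]])

```text
time_s: 7.65
tool_pos: [0.5667, 0.0223, 0.0132]
orientation: [0.015, 0.758, 0.652, -0.019]
wrist_force: [-1.2, -1.1, 0.5]
opening: 0.0396
```

```bash
python3 plan.py .568 .023 .0124 82.2 1; python3 - <<'E'
from fit import *
im,d,W=snap("top"); P=box(W,(.45,.04,.033),(.64,.12,.047)); print(trim(P),rect(P))
im,d,W=snap("scene"); save("pics/s2.png",cv2.resize(im[150:300,250:450],(800,600),interpolation=cv2.INTER_CUBIC))
P=box(W,(.45,-.12,.033),(.64,.14,.047)); print(trim(P),rect(P))
E
```

```text
p [0.5667 0.0223 0.0132] yawx 81.39 rv [-0.0032  0.0487 -0.0142] j [-0.06  0.6  -0.39  0.59 -0.05  1.66] t 7.65
[0.0009, 0.0012, 0.0008] [-0.0032, 0.0487, -0.0142]
(array([593. , 117.1]), array([15.9,  3.9]), np.float64(176.1), np.float64(39.7), 10) (array([592.9, 116.9]), array([ 3.2, 16.1]), np.float32(2.2))
(array([571.3,  37. ]), array([200.6,  46.4]), np.float64(81.5), np.float64(40.5), 545) (array([576.4,  38.3]), array([ 57.9, 207.2]), np.float32(81.5))
```

View pics/s2.png

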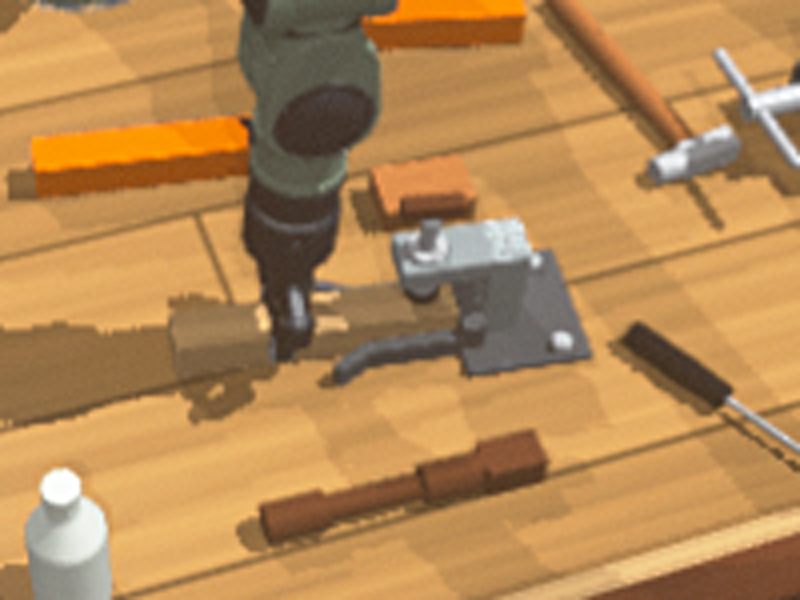

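>>> servo_tool(series=[[[0,0,0],[0,0,0],0.07],[[0,0,0],[0,0,0],0.07],[[0,0,-0.03],[0,0.02,0],0.07],[[0,0,-0.055],[0,0.03,-0.18],0.07],[[0,0,-0.055],[0,0,-0.18],0.07]])

```text
time_s: 8.38
tool_pos: [0.5649, 0.0267, 0.152]
orientation: [-0.007, 0.624, 0.781, -0.003]
wrist_force: [0.6, 0.2, 0.0]
opening: 0.0702
```

>>> servo_tool(series=[[[0,0,-0.055],[0,0,-0.18],0.07],[[0,0,-0.02],[0,0,-0.18],0.07],[[0,0,0],[0,0,-0.18],0.05],[[0,0,0],[0,0,-0.18],0.05],[[0,0,0],[0,0,-0.18],0.05]])

```text
time_s: 9.0
tool_pos: [0.5695, 0.0269, 0.2365]
orientation: [-0.001, 0.207, 0.978, 0.002]
wrist_force: [1.2, -0.6, -0.5]
opening: 0.05
```

```bash
python3 - <<'E'
from fit import *
from plan import plan
for n in ("top","scene"):
    im,d,W=snap(n); print(n); 
    P=box(W,(.45,-.09,.033),(.64,.14,.047)); print(trim(P),rect(P))
    P=box(W,(.55,.1,.145),(.63,.2,.175)); print('knob',trim(P),rect(P))
    if n=="top": save("pics/t3.png",cv2.resize(im[130:230,210:343],(800,600),interpolation=cv2.INTER_CUBIC))
plan(.5835,.1435,.2,263,8)
E
```

```text
top
(array([560.1,  37.1]), array([204. ,  38.7]), np.float64(87.4), np.float64(39.7), 70) (array([551.6,  36.4]), array([ 38.8, 204.4]), np.float32(92.4))
knob (array([582.5, 143.3]), array([50.2, 15.9]), np.float64(82.6), np.float64(164.3), 118) (array([583.1, 143.5]), array([17.7, 50.8]), np.float32(83.5))
scene
(array([570. ,  37.4]), array([200.6,  42.5]), np.float64(81.5), np.float64(39.5), 637) (array([570.9,  39.2]), array([ 46.9, 208.5]), np.float32(80.3))
knob (array([586.5, 144. ]), array([50.1, 19.2]), np.float64(76.7), np.float64(162.4), 112) (array([585.4, 144.4]), array([23.2, 51.5]), np.float32(73.0))
p [0.5694 0.0269 0.2363] yawx 155.72 rv [ 4.1000e-03  1.3000e-03 -1.8723e+00] j [-0.08  0.36 -0.13  1.08  0.    0.34] t 9.1
[0.0044, 0.014, 0.0046] [0.0005, 0.0002, -0.234]
[0.001, 0.0146, 0.0046] [0.0005, 0.0002, -0.234]
[-0.0024, 0.0145, 0.0046] [0.0005, 0.0002, -0.234]
[-0.0057, 0.0135, 0.0046] [0.0005, 0.0002, -0.234]
[-0.0087, 0.0118, 0.0046] [0.0005, 0.0002, -0.234]
[-0.0112, 0.0095, 0.0046] [0.0005, 0.0002, -0.234]
[-0.0131, 0.0066, 0.0045] [0.0005, 0.0002, -0.234]
[-0.0143, 0.0034, 0.0045] [0.0005, 0.0002, -0.234]
```

View pics/t3.png

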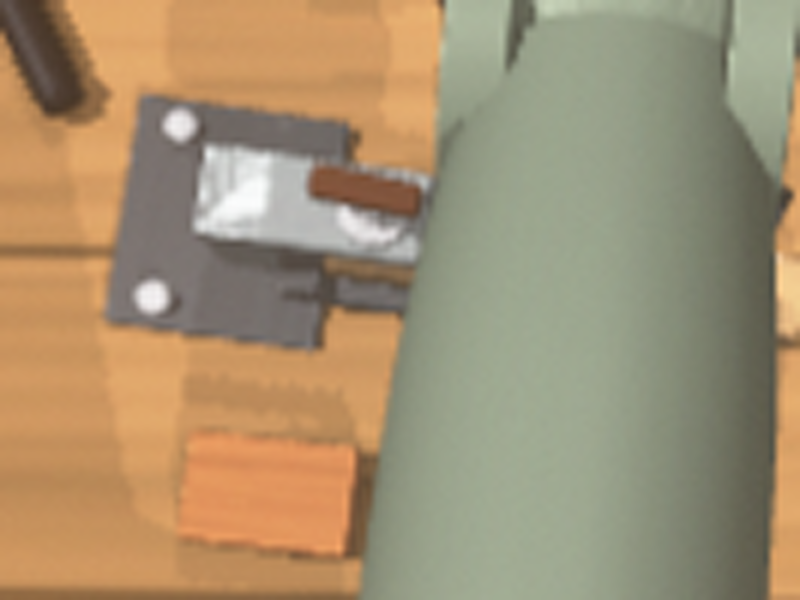

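>>> servo_tool(series=[[[0.004,0.014,0],[0,0,-0.175],0.05],[[0.001,0.014,0],[0,0,-0.175],0.05],[[-0.002,0.014,0],[0,0,-0.175],0.05],[[-0.005,0.013,0],[0,0,-0.175],0.05],[[-0.007,0.012,0],[0,0,-0.175],0.05]])

```text
time_s: 9.72
tool_pos: [0.5841, 0.0974, 0.2361]
orientation: [-0.0, -0.228, 0.974, 0.002]
wrist_force: [-0.6, -0.8, 0.1]
opening: 0.0502
```

>>> servo_tool(series=[[[-0.009,0.01,0],[0,0,-0.175],0.05],[[-0.011,0.009,0],[0,0,-0.175],0.05],[[-0.012,0.006,0],[0,0,-0.175],0.05],[[-0.013,0.004,0],[0,0,-0.175],0.05],[[-0.013,0.002,0.005],[0,0,-0.175],0.05]])

```text
time_s: 10.35
tool_pos: [0.6026, 0.1657, 0.2308]
orientation: [0.001, -0.623, 0.782, 0.002]
wrist_force: [0.7, -0.2, -0.6]
opening: 0.05
```

```bash
python3 plan.py .584 .1437 .20 260.5 2
```

```text
p [0.6026 0.1657 0.2308] yawx -102.89 rv [ 0.0022  0.0033 -0.0591] j [ 0.15  0.47  0.02  1.12  0.   -1.2 ] t 10.35
[0.0129, 0.0066, 0.0154] [0.0011, 0.0016, -0.0296]
[0.0126, 0.0069, 0.0154] [0.0011, 0.0016, -0.0296]
```

>>> servo_tool(series=[[[0.013,0.007,0.012],[0.002,0.003,-0.059],0.05],[[0.01,0.005,0.01],[0,0,0],0.05],[[0.002,0.001,0.01],[0,0,0],0.05],[[0,0,0],[0,0,0],0.05],[[0,0,0],[0,0,0],0.05]])

```text
time_s: 10.98
tool_pos: [0.5849, 0.1455, 0.1969]
orientation: [0.0, -0.644, 0.765, 0.0]
wrist_force: [1.1, -0.0, 0.2]
opening: 0.0502
```

```bash
python3 plan.py .584 .1437 .14 260.5 1;python3 - <<'E'
from fit import *
im,d,W=snap("scene"); save("pics/s4.png",cv2.resize(im[150:270,290:450],(800,600),interpolation=cv2.INTER_CUBIC))
E
```

```text
p [0.5849 0.1455 0.1969] yawx -99.89 rv [ 0.0005  0.0007 -0.0068] j [ 0.12  0.45 -0.1   1.02  0.   -1.28] t 10.97
[0.002, 0.0005, 0.0569] [0.0005, 0.0007, -0.0068]
```

View pics/s4.png

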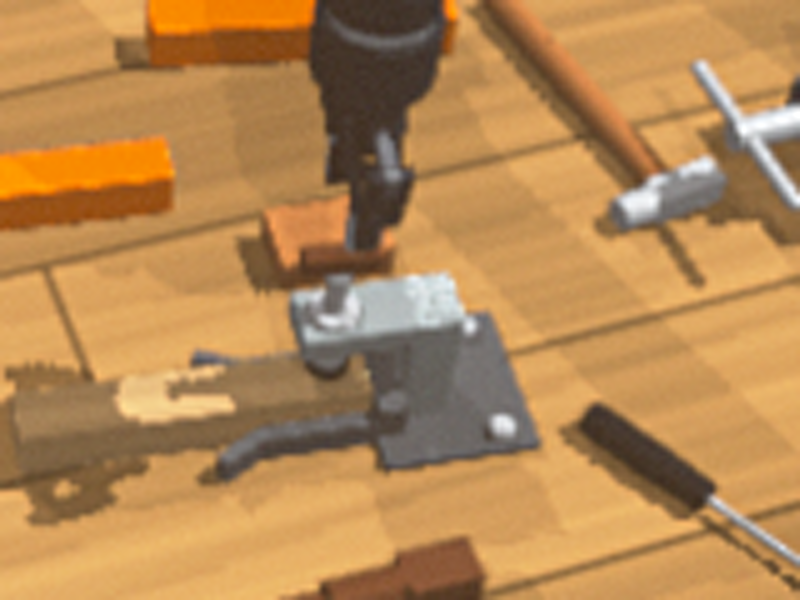

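>>> servo_tool(series=[[[0.002,0.0005,0.03],[0,0,-0.007],0.05],[[0,0,0.022],[0,0,0],0.05],[[0,0,0.004],[0,0,0],0.04],[[0,0,0],[0,0,0],0.03],[[0,0,0],[0,0,0],0.025]], grip_force=80)

```text
time_s: 11.65
tool_pos: [0.5864, 0.1447, 0.1428]
orientation: [0.002, -0.646, 0.763, -0.001]
wrist_force: [-2.0, -0.3, -1.3]
opening: 0.0246
```

```bash
python3 plan.py .584 .1437 .14 260.5 1; python3 -c "
from h import *
st()"
```

```text
p [0.5864 0.1447 0.1428] yawx -99.51 rv [-0.0039  0.0025 -0.0002] j [ 0.12  0.49 -0.18  0.9   0.   -1.29] t 11.65
[0.0014, 0.0022, 0.0028] [-0.0039, 0.0025, -0.0002]
time_s 11.65
joint_positions [ 0.1191  0.4899 -0.1784  0.898   0.0013 -1.2857]
qvel [ 0.0012 -0.0036  0.006   0.0041 -0.0024  0.001 ]
effort [-3.39100e-01 -5.18694e+01  2.60375e+01 -7.72400e-01 -7.54000e-02
 -7.00000e-04]
tool_pos [0.5864 0.1447 0.1428]
orientation [ 2.200e-03 -6.461e-01  7.633e-01 -7.000e-04]
wrist_force [-1.9751 -0.267  -1.3227]
ft_torque [ 0.0155  0.3839 -0.0093]
opening 0.0246
```

>>> servo_tool(series=[[[0.001,0.002,0.002],[0,0,0],0.02],[[0,0,0],[0,0,0],0.008],[[0,0,0],[0,0,0],0.008],[[0,0,0],[0,0,0],0.008],[[0,0,0],[0,0,0],0.008]], grip_force=80)

```text
time_s: 12.28
tool_pos: [0.5843, 0.145, 0.1428]
orientation: [0.003, -0.646, 0.763, -0.0]
wrist_force: [-1.7, -0.7, -2.2]
opening: 0.016
```

```bash
cat > f.py <<'E'
from plan import *
s=manip.get_state();q=s["orientation"];r=R.from_quat([q[1],q[2],q[3],q[0]]);M=r.as_matrix()
print("t",round(s["time_s"],2),"p",np.round(s["tool_pos"],4),"yaw",round(np.arctan2(M[1,0],M[0,0]),4),"tilt",np.round(M[:2,2],3),"F",np.round(s["wrist_force"],1),"T",np.round(s["ft_torque"],3),"open",round(s["opening"],4),"j6",round(s["joint_positions"][5],3))
E
python3 f.py
```

```text
t 12.28 p [0.5843 0.145  0.1428] yaw -1.7363 tilt [0.005 0.004] F [-1.7 -0.7 -2.2] T [0.028 0.238 0.019] open 0.016 j6 -1.286
```

>>> servo_tool(series=[[[0,0,0.0006],[0,0,0.15],0.008],[[0,0,0.0006],[0,0,0.15],0.008],[[0,0,0.0006],[0,0,0.15],0.008],[[0,0,0.0006],[0,0,0.15],0.008],[[0,0,0.0],[0,0,0.0],0.008]])

```text
time_s: 12.9
tool_pos: [0.5852, 0.1445, 0.1405]
orientation: [0.004, -0.384, 0.923, -0.0]
wrist_force: [-0.8, 0.1, -0.9]
opening: 0.0159
```

```bash
python3 f.py
```

```text
t 12.9 p [0.5852 0.1445 0.1405] yaw -2.3526 tilt [0.007 0.003] F [-0.8  0.1 -0.9] T [ 0.034  0.18  -0.061] open 0.0159 j6 -0.67
```

>>> servo_tool(series=[[[0,0,0.0003],[0,0,0.06],0.008],[[0,0,0.0003],[0,0,0.06],0.008],[[0,0,0.0003],[0,0,0.06],0.008],[[0,0,0.0003],[0,0,0.06],0.008],[[0,0,0.0003],[0,0,0.06],0.008]])

```text
time_s: 13.52
tool_pos: [0.5855, 0.1441, 0.1394]
orientation: [0.004, -0.245, 0.969, -0.0]
wrist_force: [-0.7, -0.3, -1.8]
opening: 0.0163
```

```bash
python3 f.py
```

```text
t 13.53 p [0.5855 0.1441 0.1394] yaw -2.6464 tilt [0.007 0.002] F [-0.7 -0.3 -1.8] T [-0.034  0.237  0.176] open 0.0163 j6 -0.377
```

>>> servo_tool(series=[[[0,0,0.0003],[0,0,0.06],0.008],[[0,0,0.0003],[0,0,0.06],0.008],[[0,0,0.0003],[0,0,0.06],0.008],[[0,0,0.0003],[0,0,0.06],0.008],[[0,0,0.0003],[0,0,0.06],0.008]])

```text
time_s: 14.15
tool_pos: [0.5857, 0.1437, 0.1383]
orientation: [0.004, -0.1, 0.995, -0.0]
wrist_force: [-0.7, -0.2, -1.0]
opening: 0.0159
```

```bash
python3 f.py
```

```text
t 14.15 p [0.5857 0.1437 0.1383] yaw -2.9404 tilt [0.007 0.   ] F [-0.7 -0.2 -1. ] T [-0.086  0.164  0.165] open 0.0159 j6 -0.083
```

>>> servo_tool(series=[[[0,0,0.0003],[0,0,0.06],0.008],[[0,0,0.0003],[0,0,0.06],0.008],[[0,0,0.0003],[0,0,0.06],0.008],[[0,0,0.0003],[0,0,0.06],0.008],[[0,0,0.0003],[0,0,0.06],0.008]])

```text
time_s: 14.78
tool_pos: [0.5857, 0.1432, 0.1372]
orientation: [0.004, 0.046, 0.999, -0.0]
wrist_force: [-1.2, 0.5, -1.9]
opening: 0.0162
```

```bash
python3 f.py
```

```text
t 14.78 p [0.5857 0.1432 0.1372] yaw 3.0488 tilt [ 0.008 -0.001] F [-1.2  0.5 -1.9] T [-0.043  0.151  0.16 ] open 0.0162 j6 0.211
```

>>> servo_tool(series=[[[0,0,0.0003],[0,0,0.06],0.008],[[0,0,0.0003],[0,0,0.06],0.008],[[0,0,0.0003],[0,0,0.06],0.008],[[0,0,0.0003],[0,0,0.06],0.008],[[0,0,0.0003],[0,0,0.06],0.008]])

```text
time_s: 15.4
tool_pos: [0.5856, 0.1427, 0.1361]
orientation: [0.004, 0.192, 0.981, -0.001]
wrist_force: [-0.8, -0.2, -1.6]
opening: 0.0163
```

```bash
python3 f.py
```

```text
t 15.4 p [0.5856 0.1427 0.1361] yaw 2.7548 tilt [ 0.007 -0.003] F [-0.8 -0.2 -1.6] T [-0.125  0.212  0.191] open 0.0163 j6 0.505
```

>>> servo_tool(series=[[[0,0,0.0003],[0,0,0.06],0.008],[[0,0,0.0003],[0,0,0.06],0.008],[[0,0,0.0003],[0,0,0.06],0.008],[[0,0,0.0003],[0,0,0.06],0.008],[[0,0,0.0003],[0,0,0.06],0.008]])

```text
time_s: 16.02
tool_pos: [0.5854, 0.1422, 0.135]
orientation: [0.004, 0.334, 0.943, -0.001]
wrist_force: [-1.8, 0.3, -1.6]
opening: 0.0164
```

```bash
python3 f.py; python3 -c "
from h import *
im,d,W=snap('scene'); save('pics/s5.png',cv2.resize(im[170:250,310:417],(800,600),interpolation=cv2.INTER_CUBIC))"
```

```text
t 16.02 p [0.5854 0.1422 0.135 ] yaw 2.4609 tilt [ 0.007 -0.004] F [-1.8  0.3 -1.6] T [-0.079  0.228  0.185] open 0.0164 j6 0.799
```

View pics/s5.png

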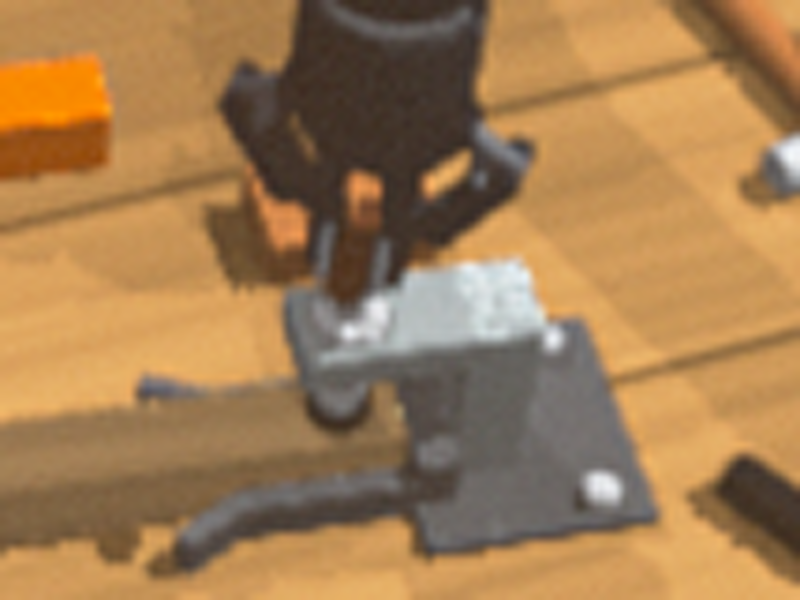

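The grip on the bar is good (355,250). The foot (338,400) is at or near the wood. Torque is still flat, so I keep turning in equal steps.

>>> servo_tool(series=[[[0,0,0.0003],[0,0,0.06],0.008],[[0,0,0.0003],[0,0,0.06],0.008],[[0,0,0.0003],[0,0,0.06],0.008],[[0,0,0.0003],[0,0,0.06],0.008],[[0,0,0.0003],[0,0,0.06],0.008]])

```text
time_s: 16.7
tool_pos: [0.585, 0.1419, 0.1338]
orientation: [0.004, 0.468, 0.884, -0.001]
wrist_force: [-0.9, -0.5, -2.4]
opening: 0.0162
```

```bash
python3 f.py
```

```text
t 16.7 p [0.585  0.1419 0.1338] yaw 2.167 tilt [ 0.006 -0.005] F [-0.9 -0.5 -2.4] T [-0.097  0.287  0.188] open 0.0162 j6 1.093
```

>>> servo_tool(series=[[[0,0,0.0003],[0,0,0.06],0.008],[[0,0,0.0003],[0,0,0.06],0.008],[[0,0,0.0003],[0,0,0.06],0.008],[[0,0,0.0003],[0,0,0.06],0.008],[[0,0,0.0003],[0,0,0.06],0.008]])

```text
time_s: 17.32
tool_pos: [0.5845, 0.1417, 0.1327]
orientation: [0.004, 0.592, 0.806, -0.001]
wrist_force: [-1.6, -0.3, -2.0]
opening: 0.0161
```

```bash
python3 f.py
```

```text
t 17.32 p [0.5845 0.1417 0.1327] yaw 1.8744 tilt [ 0.005 -0.006] F [-1.6 -0.3 -2. ] T [-0.047  0.317  0.208] open 0.0161 j6 1.385
```

>>> servo_tool(series=[[[0,0,0.0003],[0,0,0.06],0.008],[[0,0,0.0003],[0,0,0.06],0.008],[[0,0,0.0003],[0,0,0.06],0.008],[[0,0,0.0003],[0,0,0.06],0.008],[[0,0,0.0003],[0,0,0.06],0.008]])

```text
time_s: 17.95
tool_pos: [0.584, 0.1416, 0.1316]
orientation: [0.004, 0.703, 0.711, -0.001]
wrist_force: [-0.4, 0.2, -1.7]
opening: 0.0161
```

```bash
python3 f.py
```

```text
t 17.95 p [0.584  0.1416 0.1316] yaw 1.5819 tilt [ 0.004 -0.006] F [-0.4  0.2 -1.7] T [-0.039  0.316  0.213] open 0.0161 j6 1.678
```

>>> servo_tool(series=[[[0,0,0.0003],[0,0,0.06],0.008],[[0,0,0.0003],[0,0,0.06],0.008],[[0,0,0.0003],[0,0,0.06],0.008],[[0,0,0.0003],[0,0,0.06],0.008],[[0,0,0.0003],[0,0,0.06],0.008]])

```text
time_s: 18.58
tool_pos: [0.5835, 0.1416, 0.1305]
orientation: [0.003, 0.799, 0.601, -0.0]
wrist_force: [-1.2, -0.4, -0.4]
opening: 0.0165
```

```bash
python3 f.py
```

```text
t 18.57 p [0.5835 0.1416 0.1305] yaw 1.2897 tilt [ 0.003 -0.006] F [-1.2 -0.4 -0.4] T [-0.002  0.356  0.216] open 0.0165 j6 1.97
```

>>> servo_tool(series=[[[0,0,0.0003],[0,0,0.06],0.008],[[0,0,0.0003],[0,0,0.06],0.008],[[0,0,0.0003],[0,0,0.06],0.008],[[0,0,0.0003],[0,0,0.06],0.008],[[0,0,0.0003],[0,0,0.06],0.008]])

```text
time_s: 19.2
tool_pos: [0.5831, 0.1419, 0.1295]
orientation: [0.003, 0.878, 0.479, -0.0]
wrist_force: [-1.1, 0.1, -1.3]
opening: 0.0166
```

```bash
python3 f.py
```

```text
t 19.2 p [0.5831 0.1419 0.1295] yaw 0.9981 tilt [ 0.003 -0.006] F [-1.1  0.1 -1.3] T [0.014 0.281 0.194] open 0.0166 j6 2.262
```

```bash
python3 -c "
from h import *
im,d,W=snap('scene'); save('pics/s6raw.png',im)
a=cv2.imread('pics/s4.png');b=cv2.imread('pics/s5.png')
n=cv2.resize(cv2.imread('pics/s6raw.png')[170:250,310:417],(800,600),interpolation=cv2.INTER_CUBIC)
b4=cv2.resize(cv2.resize(a,(160,120),interpolation=cv2.INTER_AREA)[20:100,20:127],(800,600),interpolation=cv2.INTER_CUBIC)
cv2.imwrite('pics/cmp.png',np.hstack([x[250:480,230:495] for x in (b4,b,n)]))"
```

```text
(no output)
```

View pics/cmp.png

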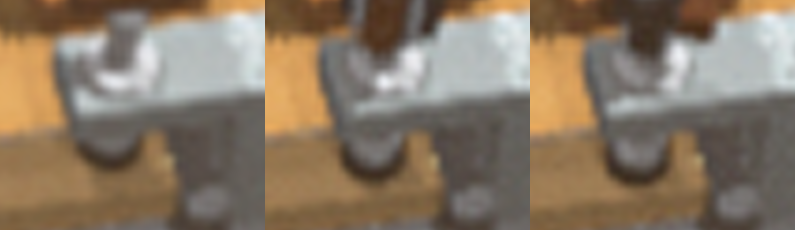

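```bash
python3 - <<'E'
from h import *
p=cams.camera_params("scene");K=np.array(p["intrinsics"]);T=np.linalg.inv(np.array(p["extrinsics"]))
def pr(w):
    c=T[:3,:3]@w+T[:3,3]; return cv2.projectPoints(c[None,None],np.zeros(3),np.zeros(3),K,np.array([p["k1"],0,0,0,0.]))[0].ravel()
# foot centre bottom / near edge for various foot heights
d=np.array([.83,-.2]); 
cam=np.array(p["extrinsics"])[:2,3]; o=np.array([.584,.144]); n=(cam-o)/np.linalg.norm(cam-o)
for z in (.04,.044,.048,.052): print(z,"near edge px",np.round(pr(np.r_[o+.015*n,z]),2))
g=lambda f:cv2.cvtColor(cv2.imread(f),cv2.COLOR_BGR2GRAY).astype(float)
a=np.full((400,640),np.nan);a[150:270,290:450]=cv2.resize(g('pics/s4.png'),(160,120),interpolation=cv2.INTER_AREA)
b=np.full((400,640),np.nan);b[170:250,310:417]=cv2.resize(g('pics/s5.png'),(107,80),interpolation=cv2.INTER_AREA)
for nm,x in(("s0",g('pics/scene0.png')),("s4",a),("s5",b),("now",g('pics/s6raw.png'))):
    print(nm,[int(v) for v in x[212:236,353:357].mean(1)])
E
```

```text
0.04 near edge px [353.77 227.6 ]
0.044 near edge px [353.87 226.86]
0.048 near edge px [353.98 226.12]
0.052 near edge px [354.08 225.37]
s0 [125, 184, 188, 139, 153, 171, 129, 97, 93, 96, 102, 86, 58, 55, 78, 90, 93, 84, 73, 84, 102, 112, 113, 116]
s4 [131, 187, 192, 147, 157, 173, 136, 101, 94, 98, 104, 85, 61, 63, 95, 110, 112, 110, 102, 101, 103, 107, 109, 109]
s5 [128, 155, 158, 132, 137, 162, 134, 101, 94, 96, 110, 114, 102, 74, 52, 74, 104, 111, 102, 101, 103, 107, 109, 107]
now [128, 135, 125, 113, 160, 177, 134, 99, 94, 95, 110, 122, 117, 88, 58, 55, 99, 111, 102, 101, 105, 107, 107, 110]
```

Picture and torque disagree. The foot edge moved about 2–3 mm since the last look while the screw sank 5.6 mm, which suggests about 3 mm of compression. The torque hardly rose. I'll back off a little for a like-for-like reverse reading, which is the safe direction.

>>> servo_tool(series=[[[0,0,-0.0002],[0,0,-0.06],0.008],[[0,0,-0.0002],[0,0,-0.06],0.008],[[0,0,-0.0002],[0,0,-0.06],0.008],[[0,0,-0.0002],[0,0,-0.06],0.008],[[0,0,-0.0002],[0,0,-0.06],0.008]])

```text
time_s: 19.88
tool_pos: [0.5835, 0.1416, 0.1305]
orientation: [0.003, 0.79, 0.613, -0.0]
wrist_force: [0.5, 0.2, -1.4]
opening: 0.0162
```

```bash
python3 f.py
```

```text
t 19.88 p [0.5835 0.1416 0.1305] yaw 1.3198 tilt [ 0.003 -0.006] F [ 0.5  0.2 -1.4] T [ 0.089  0.233 -0.132] open 0.0162 j6 1.94
```

>>> servo_tool(series=[[[0,0,0.0003],[0,0,0.06],0.008],[[0,0,0.0003],[0,0,0.06],0.008],[[0,0,0.0003],[0,0,0.06],0.008],[[0,0,0],[0,0,0],0.008],[[0,0,0],[0,0,0],0.008]])

```text
time_s: 20.5
tool_pos: [0.5833, 0.1417, 0.13]
orientation: [0.003, 0.839, 0.544, -0.0]
wrist_force: [-0.9, -0.8, -1.8]
opening: 0.0161
```

```bash
python3 f.py
```

```text
t 20.5 p [0.5833 0.1417 0.13  ] yaw 1.1508 tilt [ 0.003 -0.005] F [-0.9 -0.8 -1.8] T [0.034 0.231 0.016] open 0.0161 j6 2.109
```

```bash
cat > g.py <<'E'
from h import *
import sys,os
s=manip.get_state(); tz=s["ft_torque"][2]; j=s["joint_positions"][5]
ims=[];ts=[]
for i in range(2):
    im,d=cams.get_image("scene"); ims.append(cv2.cvtColor(im,cv2.COLOR_RGB2GRAY).astype(float)); ts.append(round(manip.get_state()["ft_torque"][2],3))
x=np.mean(ims,0)
np.save(f"g_{len([f for f in os.listdir('.') if f.startswith('g_')]):02d}_{j:.3f}.npy",x)
v=x[212:236,352:358].mean(1)
def cross(i0,lv,up):
    for i in range(i0,24-1):
        if (v[i]<lv<=v[i+1]) if up else (v[i]>=lv>v[i+1]): return 212+i+(lv-v[i])/(v[i+1]-v[i])
print(f"t {s['time_s']:.2f} j6 {j:.3f} Tz {tz:.3f} rest {ts} z {s['tool_pos'][2]:.4f} edges",round(cross(9,83,False) or 0,2),round(cross(13,80,True) or 0,2),[int(k) for k in v[9:19]])
E
python3 g.py
```

```text
t 20.50 j6 2.109 Tz 0.016 rest [np.float64(0.11), np.float64(0.15)] z 0.1300 edges 224.94 227.41 [96, 110, 117, 109, 81, 57, 64, 102, 113, 104]
```

>>> servo_tool(series=[[[0,0,-0.0002],[0,0,-0.06],0.008],[[0,0,-0.0002],[0,0,-0.06],0.008],[[0,0,-0.0002],[0,0,-0.06],0.008],[[0,0,-0.0002],[0,0,-0.06],0.008],[[0,0,-0.0002],[0,0,-0.06],0.008]])

```text
time_s: 21.22
tool_pos: [0.5838, 0.1416, 0.131]
orientation: [0.003, 0.745, 0.667, -0.0]
wrist_force: [0.1, 1.0, -1.7]
opening: 0.0163
```

```bash
python3 g.py
```

```text
t 21.23 j6 1.798 Tz -0.188 rest [np.float64(0.015), np.float64(-0.004)] z 0.1310 edges 224.95 227.41 [96, 109, 117, 108, 81, 56, 64, 102, 113, 103]
```

>>> servo_tool(series=[[[0,0,-0.0002],[0,0,-0.06],0.008],[[0,0,-0.0002],[0,0,-0.06],0.008],[[0,0,-0.0002],[0,0,-0.06],0.008],[[0,0,-0.0002],[0,0,-0.06],0.008],[[0,0,-0.0002],[0,0,-0.06],0.008]])

```text
time_s: 21.95
tool_pos: [0.5843, 0.1416, 0.1322]
orientation: [0.003, 0.636, 0.772, -0.0]
wrist_force: [-0.5, -0.1, -1.6]
opening: 0.0164
```

```bash
python3 g.py
```

```text
t 21.95 j6 1.496 Tz -0.214 rest [np.float64(-0.01), np.float64(-0.015)] z 0.1322 edges 224.85 227.33 [97, 109, 114, 104, 79, 55, 69, 102, 111, 104]
```

>>> servo_tool(series=[[[0,0,-0.0002],[0,0,-0.06],0.008],[[0,0,-0.0002],[0,0,-0.06],0.008],[[0,0,-0.0002],[0,0,-0.06],0.008],[[0,0,-0.0002],[0,0,-0.06],0.008],[[0,0,-0.0002],[0,0,-0.06],0.008]])

```text
time_s: 22.68
tool_pos: [0.5848, 0.1418, 0.1334]
orientation: [0.003, 0.514, 0.858, -0.0]
wrist_force: [-1.1, 1.1, -2.2]
opening: 0.0163
```

```bash
python3 g.py
```

```text
t 22.68 j6 1.197 Tz -0.233 rest [np.float64(-0.071), np.float64(-0.02)] z 0.1334 edges 224.74 227.2 [97, 109, 112, 101, 76, 55, 73, 107, 113, 103]
```

>>> servo_tool(series=[[[0,0,-0.0002],[0,0,-0.06],0.008],[[0,0,-0.0002],[0,0,-0.06],0.008],[[0,0,-0.0002],[0,0,-0.06],0.008],[[0,0,-0.0002],[0,0,-0.06],0.008],[[0,0,-0.0002],[0,0,-0.06],0.008]])

```text
time_s: 23.4
tool_pos: [0.5852, 0.1421, 0.1345]
orientation: [0.003, 0.382, 0.924, -0.0]
wrist_force: [-1.5, 0.7, -2.6]
opening: 0.0161
```

```bash
python3 g.py
```

```text
t 23.40 j6 0.901 Tz -0.184 rest [np.float64(-0.043), np.float64(0.0)] z 0.1345 edges 224.5 226.97 [96, 107, 109, 96, 69, 55, 80, 108, 113, 103]
```

>>> servo_tool(series=[[[0,0,0.0003],[0,0,0.06],0.008],[[0,0,0.0003],[0,0,0.06],0.008],[[0,0,0.0003],[0,0,0.06],0.008],[[0,0,0.0003],[0,0,0.06],0.008],[[0,0,0.0003],[0,0,0.06],0.008]])

```text
time_s: 24.12
tool_pos: [0.5848, 0.1418, 0.1333]
orientation: [0.004, 0.524, 0.852, -0.001]
wrist_force: [-0.7, -0.0, -0.5]
opening: 0.0164
```

>>> servo_tool(series=[[[0,0,0.0003],[0,0,0.06],0.008],[[0,0,0.0003],[0,0,0.06],0.008],[[0,0,0.0003],[0,0,0.06],0.008],[[0,0,0.0003],[0,0,0.06],0.008],[[0,0,0.0003],[0,0,0.06],0.008]])

```text
time_s: 24.75
tool_pos: [0.5843, 0.1416, 0.1321]
orientation: [0.004, 0.653, 0.757, -0.001]
wrist_force: [-1.6, -0.2, -1.4]
opening: 0.0166
```

```bash
python3 g.py
```

```text
t 24.75 j6 1.541 Tz 0.155 rest [np.float64(0.03), np.float64(-0.056)] z 0.1321 edges 224.87 227.38 [97, 109, 113, 105, 79, 56, 66, 102, 112, 103]
```

>>> servo_tool(series=[[[0,0,0.0001],[0,0,0.03],0.008],[[0,0,0.0001],[0,0,0.03],0.008],[[0,0,0.0001],[0,0,0.03],0.008],[[0,0,0.0001],[0,0,0.03],0.008],[[0,0,0.0001],[0,0,0.03],0.008]])

```text
time_s: 25.48
tool_pos: [0.584, 0.1415, 0.1315]
orientation: [0.004, 0.71, 0.704, -0.001]
wrist_force: [-1.0, 0.5, -0.7]
opening: 0.0161
```

```bash
python3 g.py
```

```text
t 25.48 j6 1.698 Tz 0.144 rest [np.float64(0.039), np.float64(0.051)] z 0.1315 edges 224.93 227.42 [97, 109, 115, 107, 81, 56, 63, 102, 113, 103]
```

>>> servo_tool(series=[[[0,0,0.0001],[0,0,0.03],0.008],[[0,0,0.0001],[0,0,0.03],0.008],[[0,0,0.0001],[0,0,0.03],0.008],[[0,0,0.0001],[0,0,0.03],0.008],[[0,0,0.0001],[0,0,0.03],0.008]])

```text
time_s: 26.2
tool_pos: [0.5837, 0.1416, 0.1309]
orientation: [0.004, 0.764, 0.645, -0.0]
wrist_force: [-1.5, 0.3, -1.3]
opening: 0.0164
```

```bash
python3 g.py
```

```text
t 26.20 j6 1.857 Tz 0.174 rest [np.float64(0.031), np.float64(0.088)] z 0.1309 edges 224.96 227.4 [96, 109, 117, 108, 82, 56, 64, 103, 113, 102]
```

>>> servo_tool(series=[[[0,0,0.0001],[0,0,0.03],0.008],[[0,0,0.0001],[0,0,0.03],0.008],[[0,0,0.0001],[0,0,0.03],0.008],[[0,0,0.0001],[0,0,0.03],0.008],[[0,0,0.0001],[0,0,0.03],0.008]])

```text
time_s: 26.92
tool_pos: [0.5835, 0.1416, 0.1304]
orientation: [0.004, 0.813, 0.583, -0.0]
wrist_force: [-1.6, 0.6, -1.2]
opening: 0.016
```

```bash
python3 g.py
```

```text
t 26.93 j6 2.016 Tz 0.247 rest [np.float64(0.098), np.float64(0.075)] z 0.1304 edges 224.95 227.4 [97, 109, 116, 109, 81, 56, 64, 103, 112, 103]
```

Foot motion stops at j6 ≈ 1.68, and torque starts to rise just after, so that is touch. The target is j6 ≈ 2.42, about 0.75 rad or 28 N.

>>> servo_tool(series=[[[0,0,0.0002],[0,0,0.05],0.008],[[0,0,0.0002],[0,0,0.05],0.008],[[0,0,0.0002],[0,0,0.05],0.008],[[0,0,0.0002],[0,0,0.05],0.008],[[0,0,0.0002],[0,0,0.05],0.008]])

```text
time_s: 27.65
tool_pos: [0.5831, 0.1418, 0.1294]
orientation: [0.003, 0.881, 0.474, -0.0]
wrist_force: [-3.0, -0.1, -0.9]
opening: 0.0163
```

```bash
python3 g.py
```

```text
t 27.65 j6 2.273 Tz 0.273 rest [np.float64(0.116), np.float64(0.088)] z 0.1294 edges 224.95 227.4 [96, 109, 117, 109, 81, 55, 64, 103, 112, 103]
```

>>> servo_tool(series=[[[0,0,0.0001],[0,0,0.03],0.008],[[0,0,0.0001],[0,0,0.03],0.008],[[0,0,0.0001],[0,0,0.03],0.008],[[0,0,0.0001],[0,0,0.03],0.008],[[0,0,0.0001],[0,0,0.03],0.008]])

```text
time_s: 28.38
tool_pos: [0.5829, 0.142, 0.1288]
orientation: [0.003, 0.915, 0.404, 0.0]
wrist_force: [-2.5, -0.1, -0.9]
opening: 0.016
```

```bash
python3 g.py
```

```text
t 28.38 j6 2.430 Tz 0.300 rest [np.float64(0.122), np.float64(0.107)] z 0.1288 edges 224.95 227.4 [96, 109, 117, 109, 81, 56, 64, 102, 112, 103]
```

>>> servo_tool(series=[[[0,0,0],[0,0,0],0.008],[[0,0,0],[0,0,0],0.045],[[0,0,0],[0,0,0],0.045],[[0,0,0],[0,0,0],0.045],[[0,0,-0.02],[0,0,0],0.045]])

```text
time_s: 29.1
tool_pos: [0.5844, 0.1416, 0.1489]
orientation: [0.004, 0.915, 0.403, 0.001]
wrist_force: [1.0, -0.3, -0.2]
opening: 0.0453
```

>>> servo_tool(series=[[[0,0,-0.04],[0,0,0],0.045],[[0,0,-0.05],[0,0,0],0.045],[[0,0,-0.03],[0,0,0],0.045],[[-0.05,0,0],[0,0,0],0.045],[[-0.05,0,0],[0,0,0],0.045]])

```text
time_s: 29.72
tool_pos: [0.5196, 0.0684, 0.2753]
orientation: [0.006, 0.915, 0.404, 0.005]
wrist_force: [0.1, -0.3, 0.1]
opening: 0.0453
```

```bash
python3 f.py; python3 - <<'E'
from fit import *
for n in ("top","scene"):
    im,d,W=snap(n); save(f"pics/{n}9.png",im); print(n)
    P=box(W,(.53,-.09,.033),(.64,.11,.047)); print(trim(P),rect(P))
    P=box(W,(.55,.1,.13),(.63,.2,.16)); print('knob',trim(P) if len(P)>5 else 0)
a=cv2.imread('pics/scene9.png')[120:320,150:450]
cv2.imwrite('pics/c9.png',cv2.resize(a,(800,533),interpolation=cv2.INTER_CUBIC))
E
python3 g.py
```

```text
t 29.73 p [0.5196 0.0684 0.2753] yaw 0.8328 tilt [ 0.015 -0.006] F [ 0.1 -0.3  0.1] T [-0.037  0.016 -0.031] open 0.0453 j6 2.302
top
(array([560.6, -23.3]), array([82. , 39.7]), np.float64(81.9), np.float64(39.8), 373) (array([560.8, -23.3]), array([40.8, 83.4]), np.float32(82.5))
knob 0
scene
(array([568.1,  23.6]), array([173.1,  43.3]), np.float64(81.7), np.float64(39.1), 560) (array([568.3,  23.7]), array([ 45.3, 175.9]), np.float32(82.1))
knob (array([586.1, 144.2]), array([51.1, 18.4]), np.float64(45.4), np.float64(148.5), 111)
t 29.82 j6 2.304 Tz 0.027 rest [np.float64(0.016), np.float64(-0.016)] z 0.2753 edges 224.99 227.37 [98, 109, 117, 109, 82, 58, 66, 102, 113, 103]
```

View pics/c9.png

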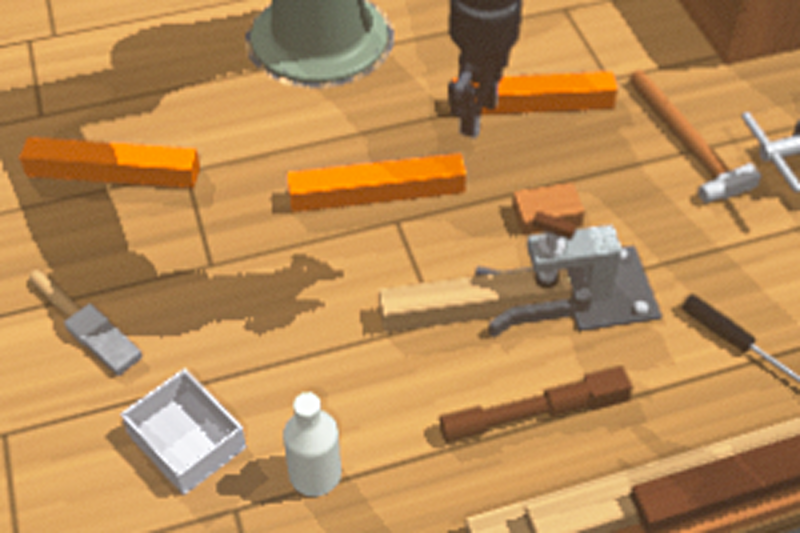

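The picture shows the blank seated under the foot (540,275), the knob bar left turned and lowered (555,222), the arm clear and the bystanders unmoved.

```bash
python3 -c "
from bench import manip
print(manip.job_done())"
```

```text
the job is handed in; nothing more can be done
None
```

The pine blank is home against the stop, the clamp is tightened about an eighth of a turn past touch, and the job is handed in at about 30 s of robot time. No verdict was reported.

**Blank:** I slid it in until it met the stop, where the wrist read about 7 N and it would go no further. The last pictures put its rear end at y ≈ -64 mm, as expected for home. It was about 1 mm off the channel's middle and about 82° against the clamp's 82.3°.

**Clamp:** I turned the knob clockwise to about 0.75 rad past touch. The final turning torque was 0.30 N m, against 0.15–0.18 with the foot free. That puts the foot at roughly 28–35 N. After letting go, the bar stayed where I left it, at about 47°.

**Bystanders:** In the last picture they were all where they had been, and the gripper was clear of everything.

**Disagreement on the first pass:** The torque hardly rose on the first pass while the picture suggested the foot was already compressed. I had turned to about 0.6 rad past what later proved to be touch. I backed the knob off and came forward again in small steps with a picture at each. The foot stopped moving at a wrist angle of about 1.68 rad, ±0.1, and the torque rise just after agreed. The clamping force is inferred from that, not measured directly.

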